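# Trial-assemble a turned valve unit on the round rest

## Task

Put the four loose turned metal parts together on the round steel rest, not the square one, building upwards in this order: the cup in the middle of the rest, mouth up; the tall narrow sleeve standing in the cup; the plunger, shank down, in the sleeve so that its flange sits on the sleeve; last the short wide collar over the plunger's grip, flat on the flange. Set each part fully down and let go of it before you fetch the next, leave the finished unit standing upright and still, and do not disturb the small white bottle and the small black jar with the pale cap that stand among the parts.

Things in the scene. Friction and masses are not known exactly. Their poses are not given: they have to be found in the camera images.
- cup_mid (a point): The cup: a plain steel round cup, open at the top, loose, about 0.26 kg. Outside 66 mm in diameter and 44 mm high, inside 58 mm in diameter, floor 6 mm thick. It starts upright, mouth up, on the table. The point is on its axis half-way up, 22 mm above its underside; z points to its mouth.
- sleeve_mid (a point): The sleeve: a plain steel tube, loose, about 0.22 kg, 44 mm outside and 34 mm inside in diameter, 76 mm high, the same either way up. It starts standing on end. The point is on its axis half-way up, 38 mm above its lower end; z along its axis. Seated on the cup's floor it stands 38 mm proud of the cup's rim, so it must be held by its upper part.
- plunger_mid (a point): The plunger: solid steel, loose, about 0.25 kg, 80 mm high. From its foot up: shank 24 mm in diameter, 30 mm long; flange 54 mm in diameter, 8 mm thick; round grip with dark grooves, 26 mm in diameter, 42 mm long, to hold it by. It starts standing on its shank. The point is on its axis half-way up, 40 mm above the foot, 2 mm above the flange's upper face; z points up the grip.
- collar_mid (a point): The collar: a plain steel thick ring, loose, about 0.20 kg, 60 mm outside and 38 mm inside in diameter, 30 mm high, the same either way up. It starts lying flat on the table. The point is on its axis half-way up, 15 mm above its underside; z along its axis.
- round_rest: The round rest: a dark steel disc fixed to the table, 100 mm in diameter, 12 mm thick; the unit is built on its middle. The origin is the centre of its underside, on the table; z up.
- square_rest: The square rest: a dark steel plate fixed to the table, 100 x 100 mm, 12 mm thick, not used in this task. The origin is the centre of its underside, on the table; z up, x and y along its edges.
- oil: Bystander: a small white bottle with a blue cap, loose, 34 mm in diameter and 85 mm high, standing among the parts. The origin is the centre of its underside; z up.
- tin: Bystander: a small black jar with a pale metal cap that hides most of it from above, loose, 38 mm in diameter and 30 mm high, standing among the parts. The origin is the centre of its underside; z up.
Not all that is in view belongs to the job. Leave any green, orange or yellow look-alike of the part that bears sleeve_mid alone.

How it is judged:
By the outcome, as a careful person would: the job done as asked, in the order asked, and still so for the second after the job is handed in, with the robot touching nothing.
It also fails if it takes over 128 s, if anything falls off the work surface, if the arm or the gripper's body presses on something with over 40 N, if the wrist force passes 120 N, or if a joint passes its speed limit or range.

## Robot

A 6-joint arm with a two-finger parallel gripper is mounted at the origin on the work surface. World frame = base frame: x ahead of the robot, y to its left, z up, the work surface at z = 0. Lengths are in m, angles in rad, forces in N, time in s.
With the tool pointing down it reaches from about 0.325 to 0.775 m from the base axis. Payload 9.3 kg.
Tool frame: the origin (TCP) lies at the very end of the fingers, on their centre line; the grasp point (between the pads) lies 19 mm behind it; y points along the fingers, x is the direction in which the jaws open and shut, and the axes are right-handed (so a half turn about y gives the same grasp; the last joint's range is limited). The gripper opens to 85 mm and grips with 20 to 120 N. Pads are 22 mm wide; open, the fingers measure 114 mm over their backs; the gripper's body (76 mm by 85 mm) begins 54 mm behind the grasp point. The pads swing forward as they close: fully open they stand 13 mm farther back than shut.
Start: joints at [-0.153, 0.259, 0.021, 1.334, 0, 1.418], TCP at [0.55, -0, 0.231] pointing down, gripper open.
Joint ranges: [-3.04, 3.04], [-0.91, 1.82], [-1.04, 1.36], [-1.92, 1.95], [-1.52, 1.45], [-3.14, 3.14]. Speed limits (rad/s): [2.22, 2.22, 2.79, 3.14, 3.14, 3.14].

## Interface

Orientations are given as a unit quaternion [w, x, y, z].
In Python, from rig import arm, capture, calibration gives the robot as it stands.
- The arm moves only by the tool send_rows, never from a script. Its argument "rows" is a list of rows, each an object with "fingers": the closure, from -1 (fully open) to 1 (shut); "dp": the shift along the world's x, y, z in units of 40 mm (1.0 is 40 mm), a list of three; "angular": the turn, a rotation vector about the world's x, y, z in units of 6 degrees (1.0 is 6 degrees), a list of three. A call has 1 to 20 rows; each row is the pose to reach, as a shift and turn from the pose commanded when the call began; what a row does not reach only later rows make up. A row lasts 1/12 s, in which the tool goes at most 41.7 mm and 7.16 degrees, less where a joint would pass 70% of its speed; a pose out of reach is approached as far as the arm can. A call with a gripper value outside its range is refused whole. The fingers move at their own pace and stop on an object; "grip_force" is the grip in N (left out, the last holds). Time passes only in rows, so rows that repeat a pose let the fingers close. It gives the time, the measured TCP pose, the force and the opening at its end, in the units of the state.
- arm.observe(): the state, without advancing time (a new reading comes with each control period).
- capture(name): name is "scene" or "side" or "wrist"; returns the picture (420x560x3 uint8, red, green, blue); there is no depth.
- calibration(name): a dict with "fx", "fy", "cx", "cy" (pixels), "R" (3x3) and "t" (3): a world point X has camera coordinates R X + t. Camera axes: x right, y down, z forward; pixel columns grow to the right and rows downward; lengths in m; the calibration is good to about 2 mm. A picture is of the moment at which its call begins: read the wrist's pose just before it. calibration takes no time and is no camera call; for the wrist camera it gives the pose at the moment of the call.
- arm.close_job(): hands the job in, once; it reports no verdict.
The state is a dict: "time_s": time; "q": joint angles; "dq": joint speeds; "effort": joint torques, N m; "eef_pos": TCP position; "orientation": TCP orientation; "force": force on the tool from outside, world axes, zero at the start; "ft_torque": the same for the moment, N m; "opening": finger opening in m.
Only numpy, scipy, OpenCV 4.12 (cv2) and the standard library are available. Lean on these libraries where they do the work, as an engineer would, in place of code of your own. Each camera call takes 0.05 s, during which the arm holds its last target. There are 200 camera calls.

## Working session

There is one attempt and no reset: what is moved stays moved. The work goes in short steps, Python scripts to look and compute and a tool call to move; the robot and the scene stay as the last step left them, time stands still between calls to the robot, and variables do not carry over. Pictures are saved under pics/ and viewed, about 12 in all and at most 16, crops included, and the job is handed in when it is done.

Besides the shell and the picture viewer there is one more tool, called after "Emit:" as name(argument=value, ...), one argument or row to a line, values as JSON. send_rows: Moves the arm, as the interface text tells. Its arguments: {"type":"object","properties":{"rows":{"type":"array","items":{"type":"object","properties":{"fingers":{"type":"number"},"dp":{"type":"array","items":{"type":"number"}},"angular":{"type":"array","items":{"type":"number"}}}}},"grip_force":{"type":"number"}},"required":["rows"]}

```bash
mkdir -p pics; ls; python3 - <<'E'
from rig import arm,capture,calibration
import cv2,numpy as np
s=arm.observe(); print({k:np.round(v,3).tolist() for k,v in s.items()})
for n in ("scene","side","wrist"):
    c=calibration(n); im=capture(n)
    np.savez(f"pics/{n}0.npz",im=im,**c)
    cv2.imwrite(f"pics/{n}0.png",im[:,:,::-1])
    R=np.array(c["R"]);print(n,c["fx"],c["cx"],c["cy"],np.round(-R.T@c["t"],3),np.round(R,2).tolist())
E
```

```text
pics
{'time_s': 0.0, 'q': [-0.153, 0.259, 0.021, 1.334, 0.0, 1.418], 'dq': [0.001, -0.001, -0.001, -0.001, -0.0, 0.001], 'effort': [-0.0, -55.564, 34.454, 0.013, -0.0, 0.0], 'eef_pos': [0.55, 0.0, 0.231], 'orientation': [0.707, -0.707, 0.0, 0.0], 'force': [-0.793, -0.265, -0.129], 'ft_torque': [-0.04, 0.055, 0.021], 'opening': 0.085}
scene 484.4473525252857 286.23576484436455 209.48185457485022 [ 0.91  -0.736  0.854] [[0.86, 0.52, 0.02], [0.37, -0.59, -0.71], [-0.36, 0.62, -0.7]]
side 530.7842782932947 276.88200485195705 202.75786228449704 [-0.065 -0.62   0.538] [[0.71, -0.71, -0.01], [-0.36, -0.35, -0.87], [0.61, 0.62, -0.5]]
wrist 316.66717859863 279.62252595106315 209.10089297035054 [0.551 0.066 0.373] [[1.0, 0.0, -0.0], [0.0, -0.97, 0.26], [-0.0, -0.26, -0.97]]
```

View pics/scene0.png

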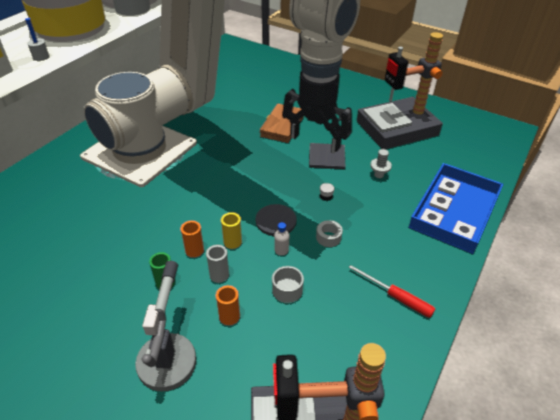

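View pics/side0.png

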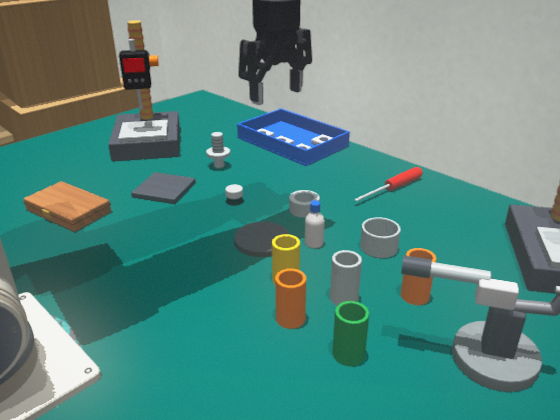

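View pics/wrist0.png

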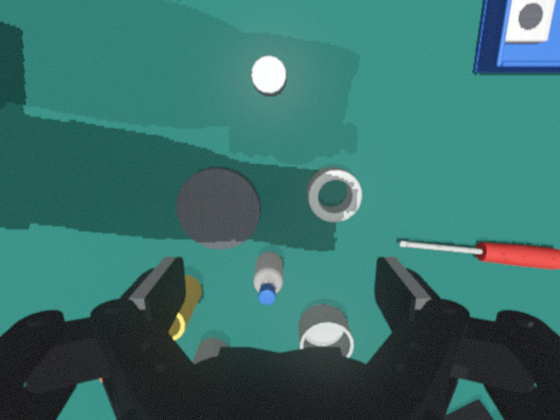

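Sleeve candidates in the scene view are grey steel (217,264), yellow (231,231), orange (192,240) and (228,306), and green (160,270). The grey one matches the description. The other things that could be confused:
- **Cup and collar:** the cup is the deep one at (287,284). The collar is the low ring at (330,233).
- **Rests:** the round one is at (277,219), the square one at (327,155).
- **Plunger and tin:** the plunger is at (381,165). The tin's pale cap is at (327,190).

```bash
cat > h.py <<'E'
import numpy as np,cv2
def ray(c,u,v):
    R=np.array(c["R"]);o=-R.T@np.array(c["t"])
    d=R.T@np.array([(u-c["cx"])/c["fx"],(v-c["cy"])/c["fy"],1]);return o,d/np.linalg.norm(d)
def plane(c,u,v,z):
    o,d=ray(c,u,v);return o+d*(z-o[2])/d[2]
def circ(P):
    "algebraic circle through xy points -> centre, radius"
    P=np.asarray(P)[:,:2];A=np.c_[2*P,np.ones(len(P))];s=np.linalg.lstsq(A,(P**2).sum(1),rcond=None)[0]
    return s[:2],np.sqrt(s[2]+s[0]**2+s[1]**2)
E
python3 - <<'E'
from h import *
sc=np.load("pics/scene0.npz");sd=np.load("pics/side0.npz");wr=np.load("pics/wrist0.npz")
for n,z,a,b in [("cup",.044,(288,277),(381,230)),("sleeve",.076,(218,254),(347,260)),("collar",.03,(330,229),(305,198)),("rest",.012,(277,217),(263,238)),("plungertop",.08,(383,153),(217,136)),("tin",.03,(327,187),(234,189)),("oil",.085,(282,226),(315,205)),("sq",.012,(327,155),(164,187)),("yel",.076,(231,219),(286,243)),("or1",.076,(192,229),(291,279)),("or2",.076,(228,294),(420,257)),("green",.076,(160,260),(351,313))]:
    print(n,np.round(plane(sc,*a,z)[:2],3),np.round(plane(sd,*b,z)[:2],3))
for n,z,a in [("rest",.012,(219,208)),("collar",.03,(336,197)),("tin",.03,(268,75)),("oil",.085,(267,295))]: print(n,np.round(plane(wr,*a,z)[:2],3))
# close crop of sleeve candidates
im=cv2.resize(sc["im"][200:335,130:350],None,fx=3,fy=3,interpolation=cv2.INTER_CUBIC);cv2.imwrite("pics/crop0.png",im[:,:,::-1])
E
```

```text
cup [ 0.605 -0.192] [ 0.598 -0.202]
sleeve [ 0.463 -0.239] [ 0.453 -0.241]
collar [ 0.612 -0.01 ] [ 0.608 -0.017]
rest [ 0.477 -0.028] [ 0.472 -0.04 ]
plungertop [0.622 0.261] [0.612 0.253]
tin [0.537 0.116] [0.535 0.11 ]
oil [ 0.538 -0.107] [ 0.529 -0.111]
sq [0.467 0.255] [0.459 0.248]
yel [ 0.426 -0.142] [ 0.422 -0.146]
or1 [ 0.372 -0.212] [ 0.363 -0.213]
or2 [ 0.54 -0.31] [ 0.535 -0.313]
green [ 0.371 -0.315] [ 0.367 -0.317]
rest [ 0.479 -0.03 ]
collar [ 0.613 -0.013]
tin [0.538 0.113]
oil [ 0.537 -0.102]
```

View pics/crop0.png

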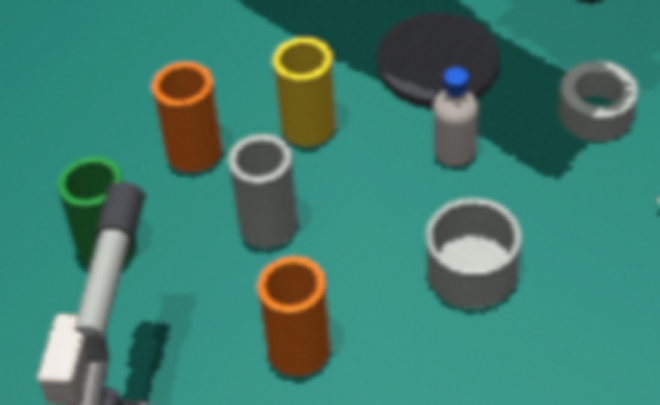

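The crop confirms the choice: the grey steel sleeve at scene (217,264) is between the yellow, orange and green ones, and the cup is at (287,284). Next I'll put the wrist camera straight above the cup.

Emit:
send_rows(
  rows=[
    {"dp": [0.2,-1,0],"angular": [0,0,0],"fingers": -1},
    {"dp": [0.4,-2,0],"angular": [0,0,0],"fingers": -1},
    {"dp": [0.6,-3,0],"angular": [0,0,0],"fingers": -1},
    {"dp": [0.8,-4,0],"angular": [0,0,0],"fingers": -1},
    {"dp": [1.0,-5,0],"angular": [0,0,0],"fingers": -1},
    {"dp": [1.2,-6,0],"angular": [0,0,0],"fingers": -1},
    {"dp": [1.3,-6.5,0],"angular": [0,0,0],"fingers": -1},
    {"dp": [1.3,-6.5,0],"angular": [0,0,0],"fingers": -1},
    {"dp": [1.3,-6.5,0],"angular": [0,0,0],"fingers": -1},
    {"dp": [1.3,-6.5,0],"angular": [0,0,0],"fingers": -1},
    {"dp": [1.3,-6.5,0],"angular": [0,0,0],"fingers": -1},
  ],
)

```text
time_s: 1.07
eef_pos: [0.6019, -0.2588, 0.2315]
orientation: [0.707, -0.707, -0.0, 0.0]
force: [-0.3, -0.3, -0.7]
opening: 0.0855
```

```bash
cat >> h.py <<'E'
def snap(tag):
    from rig import arm,capture,calibration
    s=arm.observe();c=calibration("wrist");im=capture("wrist")
    np.savez(f"pics/{tag}.npz",im=im,**c);cv2.imwrite(f"pics/{tag}.png",im[:,:,::-1])
    print("t",round(s["time_s"],2),"tcp",np.round(s["eef_pos"],4),"F",np.round(s["force"],1),"open",round(s["opening"],4))
    return c,im
def blobs(c,im,z,lo=0,vmin=0,vmax=255,smax=70,top=False,amin=150):
    "outer contours of grey (low saturation) regions, circle-fitted on plane z"
    h=cv2.cvtColor(im,cv2.COLOR_RGB2HSV)
    m=cv2.inRange(h,(0,0,vmin),(180,smax,vmax));m[250:]=0
    m=cv2.morphologyEx(m,cv2.MORPH_CLOSE,np.ones((3,3)))
    for k in cv2.findContours(m,cv2.RETR_EXTERNAL,cv2.CHAIN_APPROX_NONE)[0]:
        if cv2.contourArea(k)<amin: continue
        k=cv2.convexHull(k)[:,0].astype(float)
        P=np.array([plane(c,u,v,z) for u,v in k]);x,r=circ(P)
        print("px",np.round(k.mean(0)).astype(int),"xy",np.round(x,4),"r",round(r,4),"sd",round(np.std(np.hypot(*(P[:,:2]-x).T)),4))
E
python3 - <<'E'
from h import *
w=np.load("pics/wrist0.npz")
print("rest/collar from wrist0");blobs(w,w["im"],.012);blobs(w,w["im"],.03)
c,im=snap("cup");blobs(c,im,.044)
E
```

```text
rest/collar from wrist0
px [419 244] xy [ 0.7468 -0.0408] r 0.0583 sd 0.0055
px [216 209] xy [ 0.4773 -0.0318] r 0.0496 sd 0.0004
px [333 194] xy [ 0.6133 -0.0142] r 0.0328 sd 0.001
px [269  74] xy [0.5385 0.1157] r 0.0197 sd 0.0005
px [527  29] xy [0.8044 0.1684] r 0.0272 sd 0.0013
px [419 244] xy [ 0.737  -0.0355] r 0.0554 sd 0.0052
px [216 209] xy [ 0.4809 -0.0269] r 0.0471 sd 0.0003
px [333 194] xy [ 0.6102 -0.0102] r 0.0311 sd 0.001
px [269  74] xy [0.5391 0.1133] r 0.0187 sd 0.0005
px [527  29] xy [0.7917 0.1633] r 0.0259 sd 0.0013
t 1.07 tcp [ 0.6019 -0.2588  0.2315] F [-0.3 -0.3 -0.7] open 0.0855
px [473 241] xy [ 0.8122 -0.3418] r 0.0344 sd 0.0013
px [140 167] xy [ 0.456  -0.2375] r 0.0339 sd 0.0042
px [289 119] xy [ 0.6022 -0.2   ] r 0.0385 sd 0.0024
px [215  34] xy [ 0.5399 -0.1086] r 0.0203 sd 0.0018
px [428   8] xy [ 0.7346 -0.0735] r 0.0479 sd 0.0016
px [156   8] xy [ 0.4909 -0.0501] r 0.044 sd 0.0002
```

View pics/cup.png

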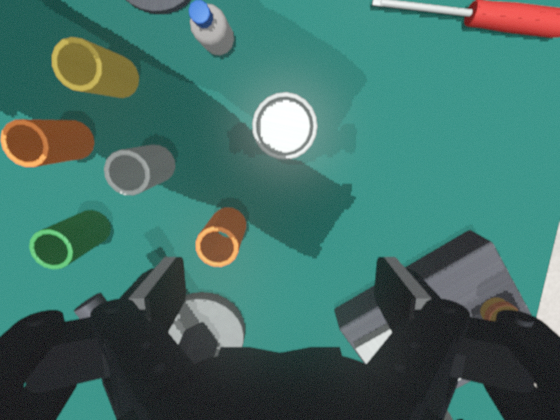

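The wrist view shows the cup rim at (285,125), radius about 32 px, with the bottle clear of it at (210,28). The grey sleeve rim is at (128,172), and the black stand is far off at lower right.

```bash
python3 - <<'E'
from h import *
c=np.load("pics/cup.npz");im=c["im"]
g=cv2.GaussianBlur(cv2.cvtColor(im,cv2.COLOR_RGB2GRAY),(3,3),0)
for n,z,(u,v),r,lo,hi in [("cup",.044,(285,125),45,26,38),("sleeve",.076,(128,172),30,17,27)]:
    h=cv2.HoughCircles(g[v-r-10:v+r+10,u-r-10:u+r+10],cv2.HOUGH_GRADIENT_ALT,1,200,param1=150,param2=.5,minRadius=lo,maxRadius=hi)
    print(n,h if h is None else (h[0,0]+[u-r-10,v-r-10,0]),np.round(plane(c,u,v,z),4))
    if h is not None: print(np.round(plane(c,h[0,0,0]+u-r-10,h[0,0,1]+v-r-10,z),4))
sc=np.load("pics/scene0.npz");sd=np.load("pics/side0.npz")
def tri(a,b):
    o1,d1=ray(sc,*a);o2,d2=ray(sd,*b);s=np.linalg.lstsq(np.c_[d1,-d2],o2-o1,rcond=None)[0]
    p,q=o1+d1*s[0],o2+d2*s[1];return np.round((p+q)/2,3),np.linalg.norm(p-q).round(3)
print("lamp head",tri((170,265),(408,267)),"block",tri((152,319),(498,290)))
E
```

```text
cup [283.         125.          30.56267738] [ 0.608 -0.194  0.044]
[ 0.6059 -0.194   0.044 ]
sleeve [128.         173.          21.18823433] [ 0.4592 -0.237   0.076 ]
[ 0.4591 -0.238   0.076 ]
lamp head (array([ 0.435, -0.348,  0.131]), np.float64(0.005)) block (array([ 0.481, -0.448,  0.123]), np.float64(0.0))
```

Emit:
send_rows(
  rows=[
    {"dp": [0.13,0.8,-0.3],"angular": [0,0,0],"fingers": -1},
    {"dp": [0.13,1.62,-1],"angular": [0,0,0],"fingers": -1},
    {"dp": [0.13,1.62,-1.8],"angular": [0,0,0],"fingers": -1},
    {"dp": [0.13,1.62,-2.6],"angular": [0,0,0],"fingers": -1},
    {"dp": [0.13,1.62,-3.4],"angular": [0,0,0],"fingers": -1},
    {"dp": [0.13,1.62,-4.0],"angular": [0,0,0],"fingers": -1},
    {"dp": [0.13,1.62,-4.5],"angular": [0,0,0],"fingers": -1},
    {"dp": [0.13,1.62,-5.0],"angular": [0,0,0],"fingers": -1},
    {"dp": [0.13,1.62,-5.3],"angular": [0,0,0],"fingers": -1},
    {"dp": [0.13,1.62,-5.3],"angular": [0,0,0],"fingers": -1},
    {"dp": [0.13,1.62,-5.3],"angular": [0,0,0],"fingers": -1},
  ],
  grip_force=40,
)

```text
time_s: 2.03
eef_pos: [0.6071, -0.1942, 0.0195]
orientation: [0.707, -0.707, -0.0, 0.001]
force: [1.1, 0.4, -0.0]
opening: 0.0852
```

Emit:
send_rows(
  rows=[
    {"dp": [0,0,0],"angular": [0,0,0],"fingers": 1},
    {"dp": [0,0,0],"angular": [0,0,0],"fingers": 1},
    {"dp": [0,0,0],"angular": [0,0,0],"fingers": 1},
    {"dp": [0,0,0],"angular": [0,0,0],"fingers": 1},
    {"dp": [0,0,0],"angular": [0,0,0],"fingers": 1},
    {"dp": [0,0,0],"angular": [0,0,0],"fingers": 1},
    {"dp": [0,0,0],"angular": [0,0,0],"fingers": 1},
    {"dp": [0,0,0],"angular": [0,0,0],"fingers": 1},
  ],
)

```text
time_s: 2.7
eef_pos: [0.608, -0.1952, 0.0212]
orientation: [-0.707, 0.707, 0.001, 0.001]
force: [0.4, 1.3, 5.5]
opening: 0.0647
```

```bash
python3 - <<'E'
from h import *
from rig import capture
im=capture("side");cv2.imwrite("pics/side1.png",cv2.resize(im[120:330,260:540],None,fx=2.5,fy=2.5)[:,:,::-1])
snap("cupgrip")
E
```

```text
t 2.75 tcp [ 0.608  -0.1952  0.0213] F [-1.3  1.3  5.7] open 0.0642
```

View pics/side1.png

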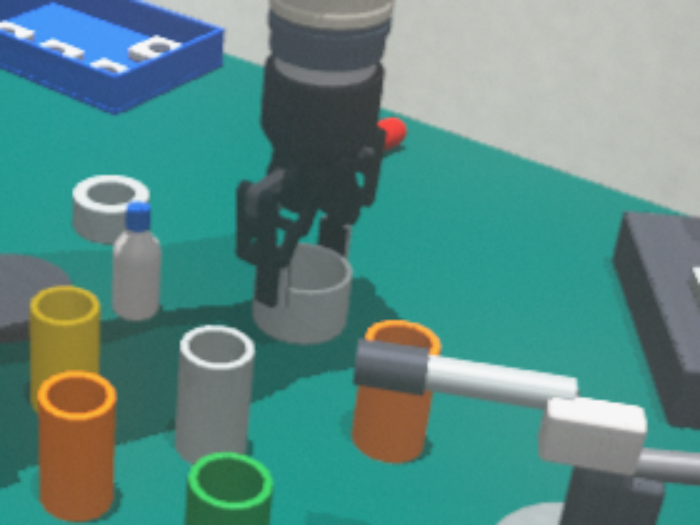

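Emit:
send_rows(
  rows=[
    {"dp": [0,0,0.4],"angular": [0,0,0],"fingers": 1},
    {"dp": [0,0,1.2],"angular": [0,0,0],"fingers": 1},
    {"dp": [0,0,2.1],"angular": [0,0,0],"fingers": 1},
    {"dp": [0,0,3],"angular": [0,0,0],"fingers": 1},
    {"dp": [-0.3,0.4,3.4],"angular": [0,0,0],"fingers": 1},
    {"dp": [-0.8,1,3.4],"angular": [0,0,0],"fingers": 1},
    {"dp": [-1.3,1.6,3.4],"angular": [0,0,0],"fingers": 1},
    {"dp": [-1.8,2.25,3.4],"angular": [0,0,0],"fingers": 1},
    {"dp": [-2.3,2.9,3.4],"angular": [0,0,0],"fingers": 1},
    {"dp": [-2.8,3.5,3.4],"angular": [0,0,0],"fingers": 1},
    {"dp": [-3.25,4.08,3.2],"angular": [0,0,0],"fingers": 1},
    {"dp": [-3.25,4.08,2.6],"angular": [0,0,0],"fingers": 1},
    {"dp": [-3.25,4.08,2],"angular": [0,0,0],"fingers": 1},
    {"dp": [-3.25,4.08,1.4],"angular": [0,0,0],"fingers": 1},
    {"dp": [-3.25,4.08,0.9],"angular": [0,0,0],"fingers": 1},
    {"dp": [-3.25,4.08,0.6],"angular": [0,0,0],"fingers": 1},
    {"dp": [-3.25,4.08,0.45],"angular": [0,0,0],"fingers": 1},
    {"dp": [-3.25,4.08,0.37],"angular": [0,0,0],"fingers": 1},
    {"dp": [-3.25,4.08,0.37],"angular": [0,0,0],"fingers": 1},
    {"dp": [-3.25,4.08,0.37],"angular": [0,0,0],"fingers": 1},
  ],
)

```text
time_s: 4.47
eef_pos: [0.4778, -0.0322, 0.0349]
orientation: [-0.707, 0.707, 0.0, 0.0]
force: [0.7, -1.0, -2.2]
opening: 0.0643
```

```bash
python3 - <<'E'
from h import *
from rig import capture
im=capture("side");cv2.imwrite("pics/side2.png",cv2.resize(im[130:300,170:400],None,fx=3,fy=3)[:,:,::-1])
snap("cupput")
E
```

```text
t 4.52 tcp [ 0.4778 -0.0321  0.035 ] F [ 0.4 -0.2 -1.4] open 0.0639
```

View pics/side2.png

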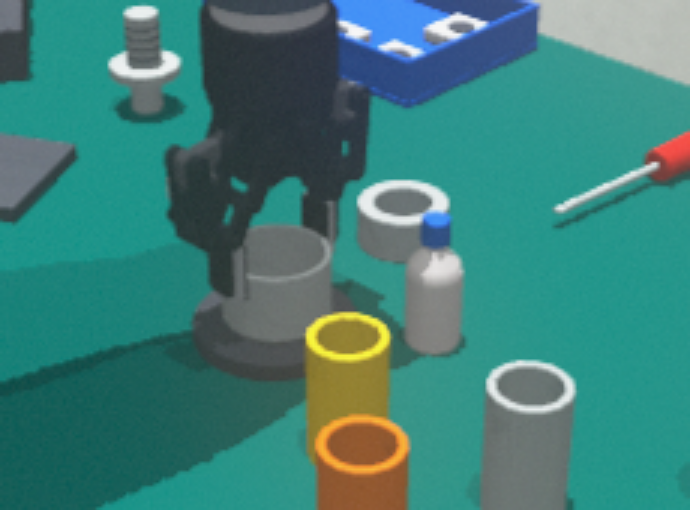

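The cup is just above the rest and centred on it: cup at about x=277 in the crop, rest spanning 193–358. The force still reads the part's weight, so it hasn't touched. I'll lower it, release, then go up.

Emit:
send_rows(
  rows=[
    {"dp": [0,0,-0.03],"angular": [0,0,0],"fingers": 1},
    {"dp": [0,0,-0.05],"angular": [0,0,0],"fingers": 1},
    {"dp": [0,0,-0.05],"angular": [0,0,0],"fingers": 1},
    {"dp": [0,0,-0.05],"angular": [0,0,0],"fingers": 1},
  ],
)

```text
time_s: 4.9
eef_pos: [0.4777, -0.0321, 0.0332]
orientation: [-0.707, 0.707, 0.001, 0.001]
force: [-3.1, 0.6, 9.3]
opening: 0.0641
```

Emit:
send_rows(
  rows=[
    {"dp": [0,0,0],"angular": [0,0,0],"fingers": -1},
    {"dp": [0,0,0],"angular": [0,0,0],"fingers": -1},
    {"dp": [0,0,0],"angular": [0,0,0],"fingers": -1},
    {"dp": [0,0,0],"angular": [0,0,0],"fingers": -1},
    {"dp": [0,0,0],"angular": [0,0,0],"fingers": -1},
    {"dp": [0,0,0],"angular": [0,0,0],"fingers": -1},
    {"dp": [0,0,0.5],"angular": [0,0,0],"fingers": -1},
    {"dp": [0,0,1.2],"angular": [0,0,0],"fingers": -1},
    {"dp": [0,0,2],"angular": [0,0,0],"fingers": -1},
    {"dp": [0,0,2.8],"angular": [0,0,0],"fingers": -1},
    {"dp": [0,-0.6,3.6],"angular": [0,0,0],"fingers": -1},
    {"dp": [0,-1.2,4.4],"angular": [0,0,0],"fingers": -1},
    {"dp": [0,-1.65,5],"angular": [0,0,0],"fingers": -1},
    {"dp": [0,-1.65,5],"angular": [0,0,0],"fingers": -1},
    {"dp": [0,-1.65,5],"angular": [0,0,0],"fingers": -1},
    {"dp": [0,-1.65,5],"angular": [0,0,0],"fingers": -1},
  ],
)

```text
time_s: 6.23
eef_pos: [0.4768, -0.0977, 0.2312]
orientation: [0.707, -0.707, 0.001, 0.0]
force: [-0.5, 0.1, -0.6]
opening: 0.0856
```

```bash
cat >> h.py <<'E'
def hough(c,im,z,uv,w,lo,hi,p2=.4):
    g=cv2.GaussianBlur(cv2.cvtColor(im,cv2.COLOR_RGB2GRAY),(3,3),0);u,v=uv;a,b=max(v-w,0),max(u-w,0)
    h=cv2.HoughCircles(g[a:v+w,b:u+w],cv2.HOUGH_GRADIENT_ALT,1,4,param1=120,param2=p2,minRadius=lo,maxRadius=hi)
    for x,y,r in ([] if h is None else h[0]): print("  circ px",round(x+b,1),round(y+a,1),round(r,1),"xy",np.round(plane(c,x+b,y+a,z)[:2],4))
E
python3 - <<'E'
from h import *
c,im=snap("cupdone")
print("cup");hough(c,im,.056,(280,125),70,24,45)
print("rest");hough(c,im,.012,(280,125),70,38,60);blobs(c,im,.012)
E
```

```text
t 6.23 tcp [ 0.4768 -0.0977  0.2312] F [-0.5  0.1 -0.6] open 0.0856
cup
  circ px 282.0 125.0 30.7 xy [ 0.4796 -0.0328]
  circ px 282.0 125.0 40.9 xy [ 0.4796 -0.0328]
rest
  circ px 294.0 110.0 46.4 xy [ 0.493  -0.0171]
  circ px 277.0 120.0 43.0 xy [ 0.4744 -0.0276]
px [334 190] xy [ 0.5397 -0.1089] r 0.0214 sd 0.0018
px [503 166] xy [ 0.7446 -0.0921] r 0.0504 sd 0.0028
px [281 123] xy [ 0.4765 -0.0329] r 0.0501 sd 0.0005
px [407 103] xy [ 0.615  -0.0116] r 0.0335 sd 0.0014
```

View pics/cupdone.png

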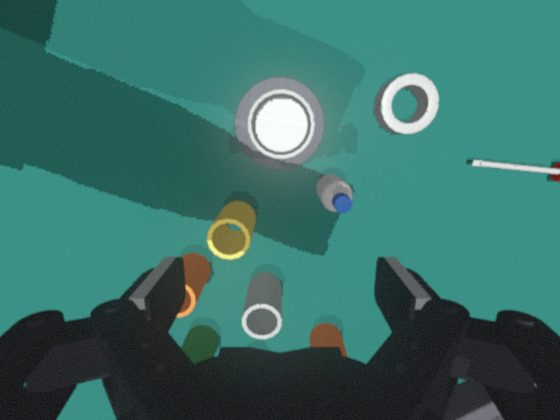

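Cup released and standing concentric on the rest: cup (282,125), rest (281,123). I'll fix the sleeve position from this same view.

```bash
python3 - <<'E'
from h import *
for f,(u,v) in [("cupdone",(262,321)),("cup",(128,172))]:
    c=np.load(f"pics/{f}.npz");print(plane(c,u,v,.076).round(4));hough(c,c["im"],.076,(u,v),30,14,26,.3)
E
```

```text
[ 0.4583 -0.2368  0.076 ]
  circ px 261.0 320.0 17.8 xy [ 0.4572 -0.2355]
[ 0.4592 -0.237   0.076 ]
  circ px 124.0 172.0 20.5 xy [ 0.4555 -0.237 ]
```

Emit:
send_rows(
  rows=[
    {"dp": [-0.1,-0.7,0],"angular": [0,0,0],"fingers": -1},
    {"dp": [-0.2,-1.5,0],"angular": [0,0,0],"fingers": -1},
    {"dp": [-0.3,-2.3,0],"angular": [0,0,0],"fingers": -1},
    {"dp": [-0.4,-3.1,0],"angular": [0,0,0],"fingers": -1},
    {"dp": [-0.45,-3.47,0],"angular": [0,0,0],"fingers": -1},
    {"dp": [-0.45,-3.47,-0.4],"angular": [0,0,0],"fingers": -1},
    {"dp": [-0.45,-3.47,-1.2],"angular": [0,0,0],"fingers": -1},
    {"dp": [-0.45,-3.47,-2],"angular": [0,0,0],"fingers": -1},
    {"dp": [-0.45,-3.47,-2.8],"angular": [0,0,0],"fingers": -1},
    {"dp": [-0.45,-3.47,-3.6],"angular": [0,0,0],"fingers": -1},
    {"dp": [-0.45,-3.47,-4.2],"angular": [0,0,0],"fingers": -1},
    {"dp": [-0.45,-3.47,-4.63],"angular": [0,0,0],"fingers": -1},
    {"dp": [-0.45,-3.47,-4.63],"angular": [0,0,0],"fingers": -1},
    {"dp": [-0.45,-3.47,-4.63],"angular": [0,0,0],"fingers": -1},
  ],
)

```text
time_s: 7.45
eef_pos: [0.4585, -0.2355, 0.0457]
orientation: [0.708, -0.706, 0.001, 0.001]
force: [0.4, 0.2, 0.5]
opening: 0.0851
```

Emit:
send_rows(
  rows=[
    {"dp": [0,0,0],"angular": [0,0,0],"fingers": 1},
    {"dp": [0,0,0],"angular": [0,0,0],"fingers": 1},
    {"dp": [0,0,0],"angular": [0,0,0],"fingers": 1},
    {"dp": [0,0,0],"angular": [0,0,0],"fingers": 1},
    {"dp": [0,0,0],"angular": [0,0,0],"fingers": 1},
    {"dp": [0,0,0],"angular": [0,0,0],"fingers": 1},
    {"dp": [0,0,0],"angular": [0,0,0],"fingers": 1},
    {"dp": [0,0,0],"angular": [0,0,0],"fingers": 1},
    {"dp": [0,0,0],"angular": [0,0,0],"fingers": 1},
    {"dp": [0,0,0],"angular": [0,0,0],"fingers": 1},
  ],
)

```text
time_s: 8.28
eef_pos: [0.4596, -0.2371, 0.0479]
orientation: [-0.707, 0.707, 0.0, 0.001]
force: [-2.0, 0.8, 6.6]
opening: 0.0421
```

Emit:
send_rows(
  rows=[
    {"dp": [0,0,0.4],"angular": [0,0,0],"fingers": 1},
    {"dp": [0,0,1.2],"angular": [0,0,0],"fingers": 1},
    {"dp": [0,0,2.1],"angular": [0,0,0],"fingers": 1},
    {"dp": [0,0,3],"angular": [0,0,0],"fingers": 1},
    {"dp": [0.05,0.5,3.4],"angular": [0,0,0],"fingers": 1},
    {"dp": [0.1,1.3,3.4],"angular": [0,0,0],"fingers": 1},
    {"dp": [0.2,2.1,3.4],"angular": [0,0,0],"fingers": 1},
    {"dp": [0.3,2.9,3.4],"angular": [0,0,0],"fingers": 1},
    {"dp": [0.35,3.7,3.4],"angular": [0,0,0],"fingers": 1},
    {"dp": [0.42,4.5,3.4],"angular": [0,0,0],"fingers": 1},
    {"dp": [0.47,5.1,3.3],"angular": [0,0,0],"fingers": 1},
    {"dp": [0.47,5.1,2.8],"angular": [0,0,0],"fingers": 1},
    {"dp": [0.47,5.1,2.2],"angular": [0,0,0],"fingers": 1},
    {"dp": [0.47,5.1,1.9],"angular": [0,0,0],"fingers": 1},
    {"dp": [0.47,5.1,1.7],"angular": [0,0,0],"fingers": 1},
    {"dp": [0.47,5.1,1.7],"angular": [0,0,0],"fingers": 1},
    {"dp": [0.47,5.1,1.7],"angular": [0,0,0],"fingers": 1},
  ],
)

```text
time_s: 9.7
eef_pos: [0.478, -0.0329, 0.1152]
orientation: [0.707, -0.707, 0.0, -0.0]
force: [0.7, -0.0, -2.3]
opening: 0.0425
```

```bash
python3 - <<'E'
from h import *
from rig import capture
a=capture("side");b=capture("scene")
im=np.hstack([cv2.resize(a[130:290,190:350],(400,400)),cv2.resize(b[120:260,210:350],(400,400))])
cv2.imwrite("pics/slv.png",im[:,:,::-1])
snap("slvhover")
E
```

```text
t 9.8 tcp [ 0.4786 -0.0331  0.1158] F [ 1.5 -0.3 -2.3] open 0.0421
```

View pics/slv.png

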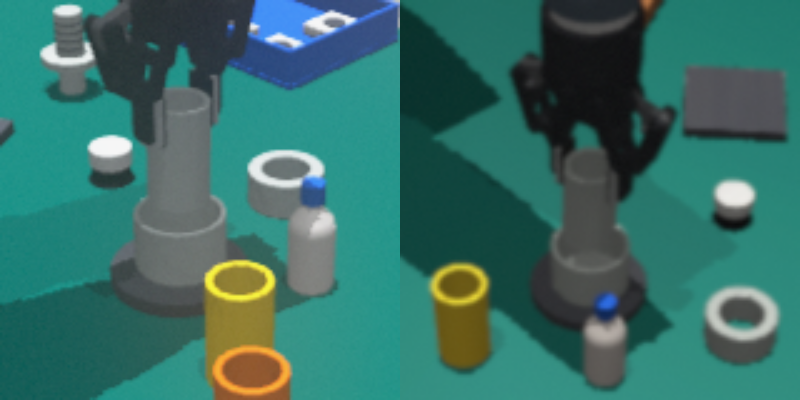

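The sleeve is centred over the cup mouth in both views (x≈180 and x≈590 in the crops). Lowering it.

Emit:
send_rows(
  rows=[
    {"dp": [0,0,-0.25],"angular": [0,0,0],"fingers": 1},
    {"dp": [0,0,-0.5],"angular": [0,0,0],"fingers": 1},
    {"dp": [0,0,-0.75],"angular": [0,0,0],"fingers": 1},
    {"dp": [0,0,-0.95],"angular": [0,0,0],"fingers": 1},
    {"dp": [0,0,-1.1],"angular": [0,0,0],"fingers": 1},
    {"dp": [0,0,-1.17],"angular": [0,0,0],"fingers": 1},
    {"dp": [0,0,-1.2],"angular": [0,0,0],"fingers": 1},
    {"dp": [0,0,-1.22],"angular": [0,0,0],"fingers": 1},
    {"dp": [0,0,-1.22],"angular": [0,0,0],"fingers": 1},
    {"dp": [0,0,-1.22],"angular": [0,0,0],"fingers": 1},
  ],
)

```text
time_s: 10.68
eef_pos: [0.4782, -0.0329, 0.0664]
orientation: [-0.707, 0.707, 0.0, 0.0]
force: [0.3, 0.2, -2.4]
opening: 0.0422
```

Emit:
send_rows(
  rows=[
    {"dp": [0,0,-0.02],"angular": [0,0,0],"fingers": 1},
    {"dp": [0,0,-0.04],"angular": [0,0,0],"fingers": 1},
    {"dp": [0,0,-0.05],"angular": [0,0,0],"fingers": 1},
    {"dp": [0,0,-0.05],"angular": [0,0,0],"fingers": 1},
    {"dp": [0,0,-0.05],"angular": [0,0,0],"fingers": 1},
  ],
)

```text
time_s: 11.1
eef_pos: [0.4783, -0.0329, 0.0658]
orientation: [-0.707, 0.707, 0.001, 0.001]
force: [-6.5, 1.3, 17.7]
opening: 0.0422
```

Contact came at the expected seating height (TCP 0.066). Releasing, rising, and moving to view the plunger.

Emit:
send_rows(
  rows=[
    {"dp": [0,0,0],"angular": [0,0,0],"fingers": -1},
    {"dp": [0,0,0],"angular": [0,0,0],"fingers": -1},
    {"dp": [0,0,0],"angular": [0,0,0],"fingers": -1},
    {"dp": [0,0,0],"angular": [0,0,0],"fingers": -1},
    {"dp": [0,0,0],"angular": [0,0,0],"fingers": -1},
    {"dp": [0,0,0],"angular": [0,0,0],"fingers": -1},
    {"dp": [0,0,0],"angular": [0,0,0],"fingers": -1},
    {"dp": [0,0,0.5],"angular": [0,0,0],"fingers": -1},
    {"dp": [0,0,1.2],"angular": [0,0,0],"fingers": -1},
    {"dp": [0,0,2],"angular": [0,0,0],"fingers": -1},
    {"dp": [0,0,2.8],"angular": [0,0,0],"fingers": -1},
    {"dp": [0,0,3.6],"angular": [0,0,0],"fingers": -1},
    {"dp": [0,0,4.13],"angular": [0,0,0],"fingers": -1},
    {"dp": [0,-1.65,4.13],"angular": [0,0,0],"fingers": -1},
    {"dp": [0,-1.65,4.13],"angular": [0,0,0],"fingers": -1},
    {"dp": [0,-1.65,4.13],"angular": [0,0,0],"fingers": -1},
    {"dp": [0,-1.65,4.13],"angular": [0,0,0],"fingers": -1},
  ],
)

```text
time_s: 12.52
eef_pos: [0.4779, -0.0997, 0.2291]
orientation: [0.707, -0.707, 0.001, -0.001]
force: [0.5, -0.4, 0.8]
opening: 0.0858
```

```bash
python3 - <<'E'
from h import *
c,im=snap("slvdone")
print("sleeve");hough(c,im,.094,(282,125),60,18,45,.3)
E
```

```text
t 12.52 tcp [ 0.4779 -0.0997  0.2291] F [ 0.5 -0.4  0.8] open 0.0858
sleeve
  circ px 278.0 122.0 31.0 xy [ 0.4773 -0.0322]
  circ px 278.0 122.0 42.8 xy [ 0.4773 -0.0322]
  circ px 278.0 122.0 20.7 xy [ 0.4773 -0.0322]
```

Emit:
send_rows(
  rows=[
    {"dp": [0.4,0.8,0],"angular": [0,0,0],"fingers": -1},
    {"dp": [0.8,1.6,0],"angular": [0,0,0],"fingers": -1},
    {"dp": [1.2,2.4,0],"angular": [0,0,0],"fingers": -1},
    {"dp": [1.6,3.2,0],"angular": [0,0,0],"fingers": -1},
    {"dp": [2,4,0],"angular": [0,0,0],"fingers": -1},
    {"dp": [2.4,4.8,0],"angular": [0,0,0],"fingers": -1},
    {"dp": [2.8,5.6,0],"angular": [0,0,0],"fingers": -1},
    {"dp": [3.2,6.4,0],"angular": [0,0,0],"fingers": -1},
    {"dp": [3.5,7.25,0],"angular": [0,0,0],"fingers": -1},
    {"dp": [3.5,7.25,0],"angular": [0,0,0],"fingers": -1},
    {"dp": [3.5,7.25,0],"angular": [0,0,0],"fingers": -1},
    {"dp": [3.5,7.25,0],"angular": [0,0,0],"fingers": -1},
    {"dp": [3.5,7.25,0],"angular": [0,0,0],"fingers": -1},
  ],
)

```text
time_s: 13.65
eef_pos: [0.6175, 0.1908, 0.2294]
orientation: [-0.707, 0.707, -0.0, -0.0]
force: [0.4, 0.6, -0.7]
opening: 0.0851
```

```bash
python3 - <<'E'
from h import *
c,im=snap("plg")
d=np.load("pics/slvdone.npz")["im"]
hough(c,im,.08,(280,125),70,9,35,.3);blobs(c,im,.038)
cv2.imwrite("pics/two.png",np.hstack([cv2.resize(d[:250,160:410],(400,400)),cv2.resize(im[:250,160:410],(400,400))])[:,:,::-1])
E
```

```text
t 13.65 tcp [0.6175 0.1908 0.2294] F [ 0.4  0.6 -0.7] open 0.0851
  circ px 284.0 114.0 14.6 xy [0.622  0.2651]
  circ px 284.0 114.0 27.5 xy [0.622  0.2651]
  circ px 280.0 132.0 29.9 xy [0.6185 0.2497]
  circ px 286.0 152.0 13.1 xy [0.6239 0.232 ]
px [213 238] xy [0.5438 0.125 ] r 0.0186 sd 0.0016
px [553 234] xy [0.9246 0.146 ] r 0.0277 sd 0.0
px [503 198] xy [0.8623 0.1758] r 0.0283 sd 0.0023
px [439 199] xy [0.7887 0.175 ] r 0.0273 sd 0.002
px [444 141] xy [0.7888 0.2417] r 0.0275 sd 0.0022
px [282 114] xy [0.6217 0.2651] r 0.0279 sd 0.0002
px [136 120] xy [0.4795 0.2574] r 0.0595 sd 0.0055
px [455  71] xy [0.7885 0.3068] r 0.0271 sd 0.0024
```

View pics/two.png

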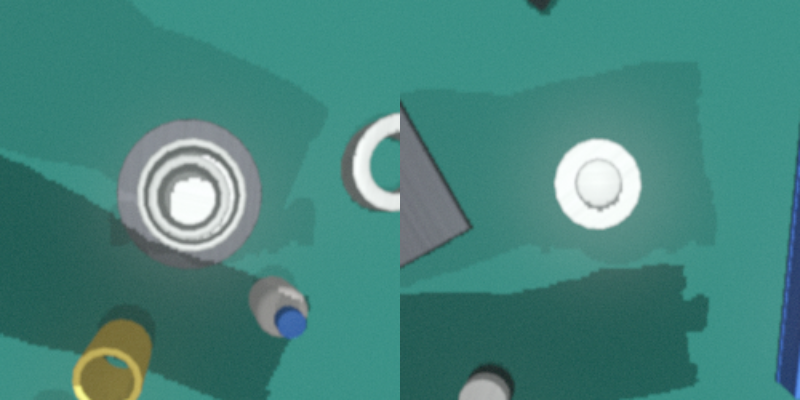

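Left: the sleeve stands concentric in the cup. Right: the plunger is upright, with the flange centre at wrist pixel (282,114), which gives (0.622, 0.265). Grasping its grip.

Emit:
send_rows(
  rows=[
    {"dp": [0.06,0.9,0],"angular": [0,0,0],"fingers": -1},
    {"dp": [0.11,1.85,-0.2],"angular": [0,0,0],"fingers": -1},
    {"dp": [0.11,1.85,-1],"angular": [0,0,0],"fingers": -1},
    {"dp": [0.11,1.85,-1.8],"angular": [0,0,0],"fingers": -1},
    {"dp": [0.11,1.85,-2.6],"angular": [0,0,0],"fingers": -1},
    {"dp": [0.11,1.85,-3.4],"angular": [0,0,0],"fingers": -1},
    {"dp": [0.11,1.85,-4],"angular": [0,0,0],"fingers": -1},
    {"dp": [0.11,1.85,-4.3],"angular": [0,0,0],"fingers": -1},
    {"dp": [0.11,1.85,-4.48],"angular": [0,0,0],"fingers": -1},
    {"dp": [0.11,1.85,-4.48],"angular": [0,0,0],"fingers": -1},
    {"dp": [0.11,1.85,-4.48],"angular": [0,0,0],"fingers": -1},
  ],
)

```text
time_s: 14.62
eef_pos: [0.6228, 0.2646, 0.0509]
orientation: [0.707, -0.707, 0.0, -0.001]
force: [0.1, -0.3, 0.3]
opening: 0.0854
```

Emit:
send_rows(
  rows=[
    {"dp": [0,0,0],"angular": [0,0,0],"fingers": 1},
    {"dp": [0,0,0],"angular": [0,0,0],"fingers": 1},
    {"dp": [0,0,0],"angular": [0,0,0],"fingers": 1},
    {"dp": [0,0,0],"angular": [0,0,0],"fingers": 1},
    {"dp": [0,0,0],"angular": [0,0,0],"fingers": 1},
    {"dp": [0,0,0],"angular": [0,0,0],"fingers": 1},
    {"dp": [0,0,0],"angular": [0,0,0],"fingers": 1},
    {"dp": [0,0,0],"angular": [0,0,0],"fingers": 1},
    {"dp": [0,0,0],"angular": [0,0,0],"fingers": 1},
    {"dp": [0,0,0],"angular": [0,0,0],"fingers": 1},
    {"dp": [0,0,0],"angular": [0,0,0],"fingers": 1},
    {"dp": [0,0,0],"angular": [0,0,0],"fingers": 1},
  ],
)

```text
time_s: 15.62
eef_pos: [0.6225, 0.2653, 0.0506]
orientation: [0.707, -0.707, -0.0, -0.0]
force: [-0.5, -1.0, 6.0]
opening: 0.025
```

Emit:
send_rows(
  rows=[
    {"dp": [0,0,0.4],"angular": [0,0,0],"fingers": 1},
    {"dp": [0,0,1.2],"angular": [0,0,0],"fingers": 1},
    {"dp": [0,0,2.1],"angular": [0,0,0],"fingers": 1},
    {"dp": [-0.1,-0.2,3],"angular": [0,0,0],"fingers": 1},
    {"dp": [-0.4,-0.8,3.4],"angular": [0,0,0],"fingers": 1},
    {"dp": [-0.8,-1.6,3.4],"angular": [0,0,0],"fingers": 1},
    {"dp": [-1.2,-2.4,3.4],"angular": [0,0,0],"fingers": 1},
    {"dp": [-1.6,-3.2,3.4],"angular": [0,0,0],"fingers": 1},
    {"dp": [-2,-4,3.4],"angular": [0,0,0],"fingers": 1},
    {"dp": [-2.4,-4.8,3.4],"angular": [0,0,0],"fingers": 1},
    {"dp": [-2.75,-5.6,3.4],"angular": [0,0,0],"fingers": 1},
    {"dp": [-3.1,-6.4,3.4],"angular": [0,0,0],"fingers": 1},
    {"dp": [-3.45,-7.1,3.3],"angular": [0,0,0],"fingers": 1},
    {"dp": [-3.6,-7.45,3.1],"angular": [0,0,0],"fingers": 1},
    {"dp": [-3.6,-7.45,2.8],"angular": [0,0,0],"fingers": 1},
    {"dp": [-3.6,-7.45,2.7],"angular": [0,0,0],"fingers": 1},
    {"dp": [-3.6,-7.45,2.7],"angular": [0,0,0],"fingers": 1},
    {"dp": [-3.6,-7.45,2.7],"angular": [0,0,0],"fingers": 1},
  ],
)

```text
time_s: 17.12
eef_pos: [0.4785, -0.0325, 0.158]
orientation: [0.707, -0.707, 0.0, 0.0]
force: [-1.4, 0.2, -1.9]
opening: 0.0249
```

```bash
python3 - <<'E'
from h import *
from rig import capture
a=capture("side");b=capture("scene")
im=np.hstack([cv2.resize(a[110:270,190:350],(400,400)),cv2.resize(b[110:250,210:350],(400,400))])
cv2.imwrite("pics/plh.png",im[:,:,::-1])
snap("plghover")
E
```

```text
t 17.22 tcp [ 0.4788 -0.0323  0.1584] F [-0.1 -0.2 -2.8] open 0.0249
```

View pics/plh.png

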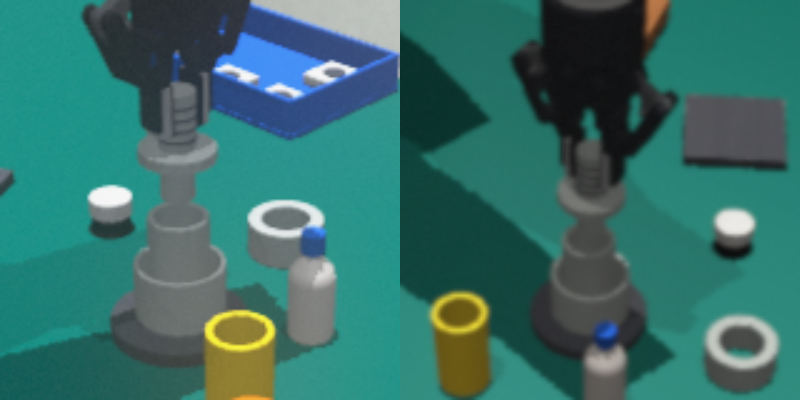

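The plunger's shank is over the sleeve bore in both views (178/178 and 590/588). Lowering.

Emit:
send_rows(
  rows=[
    {"dp": [0,0,-0.2],"angular": [0,0,0],"fingers": 1},
    {"dp": [0,0,-0.4],"angular": [0,0,0],"fingers": 1},
    {"dp": [0,0,-0.6],"angular": [0,0,0],"fingers": 1},
    {"dp": [0,0,-0.8],"angular": [0,0,0],"fingers": 1},
    {"dp": [0,0,-0.95],"angular": [0,0,0],"fingers": 1},
    {"dp": [0,0,-1.02],"angular": [0,0,0],"fingers": 1},
    {"dp": [0,0,-1.06],"angular": [0,0,0],"fingers": 1},
    {"dp": [0,0,-1.08],"angular": [0,0,0],"fingers": 1},
    {"dp": [0,0,-1.08],"angular": [0,0,0],"fingers": 1},
    {"dp": [0,0,-1.08],"angular": [0,0,0],"fingers": 1},
  ],
)

```text
time_s: 18.1
eef_pos: [0.4786, -0.0329, 0.1152]
orientation: [-0.707, 0.707, 0.0, 0.0]
force: [-0.5, -0.3, -1.7]
opening: 0.0252
```

Emit:
send_rows(
  rows=[
    {"dp": [0,0,-0.02],"angular": [0,0,0],"fingers": 1},
    {"dp": [0,0,-0.03],"angular": [0,0,0],"fingers": 1},
    {"dp": [0,0,-0.03],"angular": [0,0,0],"fingers": 1},
    {"dp": [0,0,-0.03],"angular": [0,0,0],"fingers": 1},
  ],
)

```text
time_s: 18.43
eef_pos: [0.479, -0.0329, 0.1145]
orientation: [-0.707, 0.707, 0.001, 0.001]
force: [-0.2, 0.1, 6.5]
opening: 0.0252
```

Contact came at the predicted height (0.1146). Releasing, then views above the stack and the collar.

Emit:
send_rows(
  rows=[
    {"dp": [0,0,0],"angular": [0,0,0],"fingers": -1},
    {"dp": [0,0,0],"angular": [0,0,0],"fingers": -1},
    {"dp": [0,0,0],"angular": [0,0,0],"fingers": -1},
    {"dp": [0,0,0],"angular": [0,0,0],"fingers": -1},
    {"dp": [0,0,0],"angular": [0,0,0],"fingers": -1},
    {"dp": [0,0,0],"angular": [0,0,0],"fingers": -1},
    {"dp": [0,0,0],"angular": [0,0,0],"fingers": -1},
    {"dp": [0,0,0],"angular": [0,0,0],"fingers": -1},
    {"dp": [0,0,0.4],"angular": [0,0,0],"fingers": -1},
    {"dp": [0,0,1.2],"angular": [0,0,0],"fingers": -1},
    {"dp": [0,0,2],"angular": [0,0,0],"fingers": -1},
    {"dp": [0,0,2.9],"angular": [0,0,0],"fingers": -1},
    {"dp": [0,-0.8,2.9],"angular": [0,0,0],"fingers": -1},
    {"dp": [0,-1.65,2.9],"angular": [0,0,0],"fingers": -1},
    {"dp": [0,-1.65,2.9],"angular": [0,0,0],"fingers": -1},
    {"dp": [0,-1.65,2.9],"angular": [0,0,0],"fingers": -1},
    {"dp": [0,-1.65,2.9],"angular": [0,0,0],"fingers": -1},
  ],
)

```text
time_s: 19.85
eef_pos: [0.4782, -0.0987, 0.2295]
orientation: [0.707, -0.707, 0.0, -0.0]
force: [-0.3, 0.1, -0.3]
opening: 0.0852
```

```bash
python3 - <<'E'
from h import *
c,im=snap("plgdone")
print("grip top z.144 / flange z.102");hough(c,im,.144,(280,125),60,12,45,.3);hough(c,im,.102,(280,125),60,25,45,.3)
E
```

```text
t 19.85 tcp [ 0.4782 -0.0987  0.2295] F [-0.3  0.1 -0.3] open 0.0852
grip top z.144 / flange z.102
  circ px 279.0 123.0 18.1 xy [ 0.4784 -0.0321]
  circ px 279.0 123.0 34.3 xy [ 0.4784 -0.0321]
  circ px 276.0 141.0 32.0 xy [ 0.4763 -0.0444]
  circ px 292.0 138.0 26.7 xy [ 0.4876 -0.0423]
  circ px 290.0 107.0 26.4 xy [ 0.486  -0.0215]
  circ px 247.0 121.0 17.2 xy [ 0.4562 -0.0308]
  circ px 300.0 145.0 16.6 xy [ 0.4933 -0.0472]
  circ px 260.0 124.0 32.8 xy [ 0.4627 -0.0328]
  circ px 278.0 122.0 34.3 xy [ 0.4775 -0.0313]
  circ px 262.0 134.0 36.8 xy [ 0.4642 -0.0409]
```

Emit:
send_rows(
  rows=[
    {"dp": [0.8,0.1,0],"angular": [0,0,0],"fingers": -1},
    {"dp": [1.6,0.2,0],"angular": [0,0,0],"fingers": -1},
    {"dp": [2.4,0.4,0],"angular": [0,0,0],"fingers": -1},
    {"dp": [3.35,0.5,0],"angular": [0,0,0],"fingers": -1},
    {"dp": [3.35,0.5,0],"angular": [0,0,0],"fingers": -1},
    {"dp": [3.35,0.5,0],"angular": [0,0,0],"fingers": -1},
    {"dp": [3.35,0.5,0],"angular": [0,0,0],"fingers": -1},
    {"dp": [3.35,0.5,0],"angular": [0,0,0],"fingers": -1},
  ],
)

```text
time_s: 20.57
eef_pos: [0.6116, -0.0782, 0.23]
orientation: [0.707, -0.707, -0.0, 0.0]
force: [0.1, -0.2, 0.3]
opening: 0.0853
```

```bash
python3 - <<'E'
from h import *
c,im=snap("col")
hough(c,im,.03,(280,125),70,15,40,.3);blobs(c,im,.03,vmin=110)
d=np.load("pics/plgdone.npz")["im"]
cv2.imwrite("pics/two2.png",np.hstack([cv2.resize(d[:250,160:410],(400,400)),cv2.resize(im[:250,160:410],(400,400))])[:,:,::-1])
E
```

```text
t 20.57 tcp [ 0.6116 -0.0782  0.23  ] F [ 0.1 -0.2  0.3] open 0.0853
  circ px 279.0 123.0 28.7 xy [ 0.6116 -0.0114]
  circ px 279.0 123.0 19.3 xy [ 0.6116 -0.0114]
px [553 226] xy [ 0.9378 -0.1199] r 0.0329 sd 0.0042
px [213 210] xy [ 0.5363 -0.1058] r 0.0205 sd 0.0021
px [395 184] xy [ 0.7395 -0.0732] r 0.0468 sd 0.0023
px [137 140] xy [ 0.4596 -0.0267] r 0.0566 sd 0.0103
px [278 121] xy [ 0.6116 -0.0119] r 0.0302 sd 0.0001
px [204   4] xy [0.5411 0.1104] r 0.017 sd 0.0001
```

View pics/two2.png

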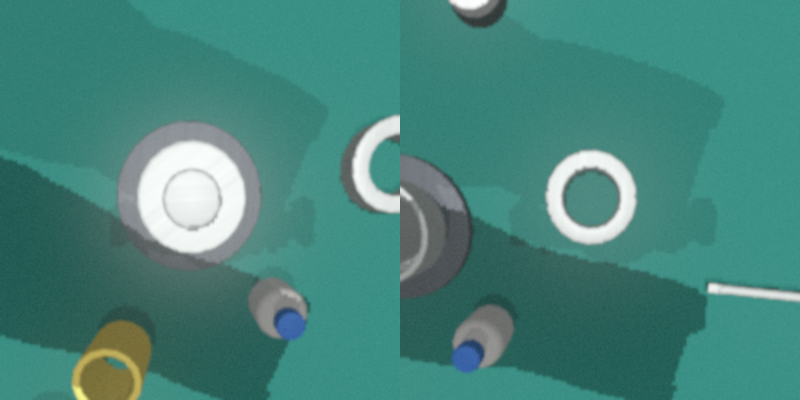

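The plunger is seated and concentric, with grip top at (279,123) giving (0.478,-0.032). The collar lies flat at (0.6116,-0.0115). Grasping the collar low.

Emit:
send_rows(
  rows=[
    {"dp": [0,0.9,0],"angular": [0,0,0],"fingers": -1},
    {"dp": [0,1.67,-0.3],"angular": [0,0,0],"fingers": -1},
    {"dp": [0,1.67,-1.1],"angular": [0,0,0],"fingers": -1},
    {"dp": [0,1.67,-1.9],"angular": [0,0,0],"fingers": -1},
    {"dp": [0,1.67,-2.7],"angular": [0,0,0],"fingers": -1},
    {"dp": [0,1.67,-3.5],"angular": [0,0,0],"fingers": -1},
    {"dp": [0,1.67,-4.3],"angular": [0,0,0],"fingers": -1},
    {"dp": [0,1.67,-4.9],"angular": [0,0,0],"fingers": -1},
    {"dp": [0,1.67,-5.3],"angular": [0,0,0],"fingers": -1},
    {"dp": [0,1.67,-5.5],"angular": [0,0,0],"fingers": -1},
    {"dp": [0,1.67,-5.55],"angular": [0,0,0],"fingers": -1},
    {"dp": [0,1.67,-5.55],"angular": [0,0,0],"fingers": -1},
    {"dp": [0,1.67,-5.55],"angular": [0,0,0],"fingers": -1},
  ],
)

```text
time_s: 21.7
eef_pos: [0.613, -0.0122, 0.0092]
orientation: [-0.707, 0.707, 0.001, 0.001]
force: [-0.3, -0.1, -0.6]
opening: 0.0852
```

Emit:
send_rows(
  rows=[
    {"dp": [0,0,0],"angular": [0,0,0],"fingers": 1},
    {"dp": [0,0,0],"angular": [0,0,0],"fingers": 1},
    {"dp": [0,0,0],"angular": [0,0,0],"fingers": 1},
    {"dp": [0,0,0],"angular": [0,0,0],"fingers": 1},
    {"dp": [0,0,0],"angular": [0,0,0],"fingers": 1},
    {"dp": [0,0,0],"angular": [0,0,0],"fingers": 1},
    {"dp": [0,0,0],"angular": [0,0,0],"fingers": 1},
    {"dp": [0,0,0],"angular": [0,0,0],"fingers": 1},
  ],
  grip_force=50,
)

```text
time_s: 22.37
eef_pos: [0.613, -0.0121, 0.0092]
orientation: [-0.707, 0.707, 0.001, 0.001]
force: [-2.4, -0.0, 9.1]
opening: 0.0577
```

Emit:
send_rows(
  rows=[
    {"dp": [0,0,0.4],"angular": [0,0,0],"fingers": 1},
    {"dp": [0,0,1.2],"angular": [0,0,0],"fingers": 1},
    {"dp": [0,0,2.1],"angular": [0,0,0],"fingers": 1},
    {"dp": [0,0,3],"angular": [0,0,0],"fingers": 1},
    {"dp": [0,0,3.9],"angular": [0,0,0],"fingers": 1},
    {"dp": [0,0,4.5],"angular": [0,0,0],"fingers": 1},
    {"dp": [-0.6,-0.1,4.5],"angular": [0,0,0],"fingers": 1},
    {"dp": [-1.3,-0.2,4.5],"angular": [0,0,0],"fingers": 1},
    {"dp": [-2,-0.3,4.5],"angular": [0,0,0],"fingers": 1},
    {"dp": [-2.7,-0.4,4.5],"angular": [0,0,0],"fingers": 1},
    {"dp": [-3.2,-0.51,4.5],"angular": [0,0,0],"fingers": 1},
    {"dp": [-3.36,-0.51,4.4],"angular": [0,0,0],"fingers": 1},
    {"dp": [-3.36,-0.51,4.1],"angular": [0,0,0],"fingers": 1},
    {"dp": [-3.36,-0.51,3.85],"angular": [0,0,0],"fingers": 1},
    {"dp": [-3.36,-0.51,3.85],"angular": [0,0,0],"fingers": 1},
    {"dp": [-3.36,-0.51,3.85],"angular": [0,0,0],"fingers": 1},
  ],
)

```text
time_s: 23.7
eef_pos: [0.4781, -0.0323, 0.1616]
orientation: [0.707, -0.707, 0.0, 0.0]
force: [0.5, -0.4, -1.7]
opening: 0.0571
```

```bash
python3 - <<'E'
from h import *
from rig import capture
a=capture("side");b=capture("scene")
im=np.hstack([cv2.resize(a[110:270,190:350],(400,400)),cv2.resize(b[110:250,210:350],(400,400))])
cv2.imwrite("pics/colh.png",im[:,:,::-1])
snap("colhover")
E
```

```text
t 23.8 tcp [ 0.4785 -0.0324  0.1621] F [ 0.  -0.3 -0.8] open 0.0575
```

View pics/colh.png

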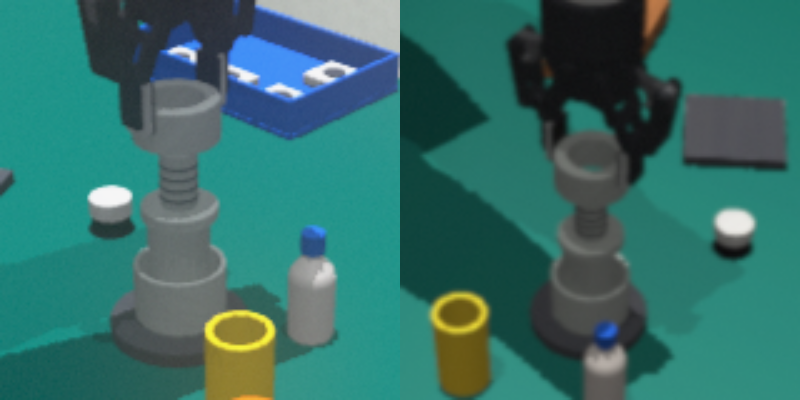

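The collar is level and centred over the grip in both views (178/179 and 590/590). Lowering.

Emit:
send_rows(
  rows=[
    {"dp": [0,0,-0.2],"angular": [0,0,0],"fingers": 1},
    {"dp": [0,0,-0.4],"angular": [0,0,0],"fingers": 1},
    {"dp": [0,0,-0.6],"angular": [0,0,0],"fingers": 1},
    {"dp": [0,0,-0.8],"angular": [0,0,0],"fingers": 1},
    {"dp": [0,0,-1.0],"angular": [0,0,0],"fingers": 1},
    {"dp": [0,0,-1.12],"angular": [0,0,0],"fingers": 1},
    {"dp": [0,0,-1.2],"angular": [0,0,0],"fingers": 1},
    {"dp": [0,0,-1.23],"angular": [0,0,0],"fingers": 1},
    {"dp": [0,0,-1.23],"angular": [0,0,0],"fingers": 1},
    {"dp": [0,0,-1.23],"angular": [0,0,0],"fingers": 1},
  ],
)

```text
time_s: 24.68
eef_pos: [0.4782, -0.0324, 0.1127]
orientation: [-0.707, 0.707, 0.0, 0.0]
force: [-0.0, -1.1, -0.8]
opening: 0.0575
```

Emit:
send_rows(
  rows=[
    {"dp": [0,0,-0.02],"angular": [0,0,0],"fingers": 1},
    {"dp": [0,0,-0.03],"angular": [0,0,0],"fingers": 1},
    {"dp": [0,0,-0.03],"angular": [0,0,0],"fingers": 1},
    {"dp": [0,0,-0.03],"angular": [0,0,0],"fingers": 1},
  ],
)

```text
time_s: 25.02
eef_pos: [0.478, -0.0324, 0.1114]
orientation: [-0.707, 0.707, 0.0, 0.0]
force: [-0.0, -0.9, -2.5]
opening: 0.0574
```

Emit:
send_rows(
  rows=[
    {"dp": [0,0,-0.02],"angular": [0,0,0],"fingers": 1},
    {"dp": [0,0,-0.03],"angular": [0,0,0],"fingers": 1},
    {"dp": [0,0,-0.03],"angular": [0,0,0],"fingers": 1},
    {"dp": [0,0,-0.03],"angular": [0,0,0],"fingers": 1},
  ],
)

```text
time_s: 25.35
eef_pos: [0.4783, -0.0325, 0.1111]
orientation: [-0.707, 0.707, 0.001, 0.0]
force: [-2.8, 0.2, 9.4]
opening: 0.0576
```

Contact at the expected height. Releasing, rising clear and backing away.

Emit:
send_rows(
  rows=[
    {"dp": [0,0,0],"angular": [0,0,0],"fingers": -1},
    {"dp": [0,0,0],"angular": [0,0,0],"fingers": -1},
    {"dp": [0,0,0],"angular": [0,0,0],"fingers": -1},
    {"dp": [0,0,0],"angular": [0,0,0],"fingers": -1},
    {"dp": [0,0,0],"angular": [0,0,0],"fingers": -1},
    {"dp": [0,0,0],"angular": [0,0,0],"fingers": -1},
    {"dp": [0,0,0],"angular": [0,0,0],"fingers": -1},
    {"dp": [0,0,0.4],"angular": [0,0,0],"fingers": -1},
    {"dp": [0,0,1.2],"angular": [0,0,0],"fingers": -1},
    {"dp": [0,0,2],"angular": [0,0,0],"fingers": -1},
    {"dp": [0,0,2.8],"angular": [0,0,0],"fingers": -1},
    {"dp": [0,0,3.5],"angular": [0,0,0],"fingers": -1},
    {"dp": [0,-0.8,3.8],"angular": [0,0,0],"fingers": -1},
    {"dp": [0,-1.65,3.8],"angular": [0,0,0],"fingers": -1},
    {"dp": [0,-1.65,3.8],"angular": [0,0,0],"fingers": -1},
    {"dp": [0,-1.65,3.8],"angular": [0,0,0],"fingers": -1},
    {"dp": [0,-1.65,3.8],"angular": [0,0,0],"fingers": -1},
  ],
)

```text
time_s: 26.77
eef_pos: [0.4778, -0.0984, 0.2618]
orientation: [0.707, -0.707, 0.001, -0.0]
force: [-0.9, 0.4, -0.0]
opening: 0.0858
```

```bash
python3 - <<'E'
from h import *
from rig import capture
c,im=snap("final")
hough(c,im,.132,(280,125),60,12,48,.4)
a=capture("side");b=capture("scene")
d=im[:250,160:410]
v=np.hstack([cv2.resize(x,(266,400)if 0 else (266,266)) for x in (a[130:290,190:350],b[120:260,210:350],d)])
cv2.imwrite("pics/final3.png",v[:,:,::-1])
b0=np.load("pics/scene0.npz")["im"]
for n,(u,v2) in {"oil":(282,240),"tin":(327,190)}.items():
    s=np.s_[v2-16:v2+14,u-14:u+14];print(n,"mean abs diff",np.abs(b0[s].astype(int)-b[s]).mean().round(1))
E
```

```text
t 26.77 tcp [ 0.4778 -0.0984  0.2618] F [-0.9  0.4 -0. ] open 0.0858
  circ px 281.0 123.0 19.7 xy [ 0.4796 -0.0317]
  circ px 301.0 118.0 39.7 xy [ 0.4961 -0.0277]
  circ px 281.0 123.0 35.8 xy [ 0.4796 -0.0317]
oil mean abs diff 25.1
tin mean abs diff 9.6
```

View pics/final3.png

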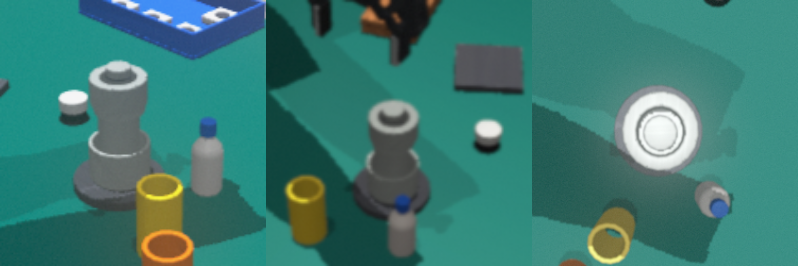

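The unit stands upright and concentric in all three views. The bottle (scene column ≈282) and the jar (≈327) are where they started; the 25.1 image difference at the bottle fits the stack and shadow now behind it. Handing in.

```bash
python3 - <<'E'
from rig import arm
print(arm.close_job())
E
```

```text
the job is handed in; nothing more can be done
None
```

The unit is built on the round rest in the order asked: cup, sleeve, plunger, collar. I set each part down to a felt contact and let go of it before fetching the next, and handed the job in at about 27 s on the robot's clock.

- **Seating:** cup, sleeve, plunger and collar each touched within about 1 mm of the height worked out from the dimensions. Contact force was at most about 18 N.
- **Final views:** the side, scene and wrist pictures show the stack upright, with the collar flat on the flange. The collar and grip are concentric at about (0.479, -0.032), against a rest centre of about (0.477, -0.032). Those agree within the camera error of 2–3 mm. The gripper was open and clear of everything.
- **Bystanders:** the bottle and jar are at the same pixels as at the start.
- **Check that disagreed:** the automatic before/after image difference at the bottle was high (25.1, against 9.6 at the jar). I put this down to the stack and shadows now behind the bottle, because its pixel position had not changed. Some extra circle detections in the later pictures were false and I ignored them.

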